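# Stack the stack-nest parts trays on their dock

## Robot

A 7-joint arm with a two-finger parallel gripper is mounted at the origin on the work surface. World frame = base frame: x ahead of the robot, y to its left, z up, the work surface at z = 0. Lengths are in m, angles in degrees, forces in N, time in s.
With the tool pointing down it reaches from about 0.4 to 0.75 m from the base axis. Payload 19.5 kg.
Tool frame: the origin (TCP) lies between the finger pads; the fingertips stand 25 mm ahead of it and the grasp point (between the pads) lies 6 mm ahead of it; z points along the fingers, y is the direction in which the jaws open and shut (so a half turn about z gives the same grasp; the last joint's range is limited). The gripper opens to 85 mm and grips with 20 to 120 N. Pads are 22 mm wide; open, the fingers measure 114 mm over their backs; the gripper's body (76 mm by 85 mm) begins 54 mm behind the grasp point. The pads swing forward as they close: fully open they stand 13 mm farther back than shut.
Start: joints at [-75.269, 40.479, -1.581, 85.061, 1.261, 54.483, -4.326], TCP at [0.169, 0.55, 0.256] pointing down, gripper open.
Joint ranges: [-155.06, 155.06], [-18.47, 123.98], [-90, 86.84], [0, 140.48], [-83.41, 263.41], [0, 116], [-161.91, 161.91]. Speed limits (degrees/s): [108.29, 108.29, 147.25, 147.25, 172.46, 172.46, 172.46].

## Interface

Orientations are given as a 3x3 rotation matrix whose columns are the frame's x, y, z axes.
In Python, from station import state, get_image, camera_model, hand_in gives the robot as it stands.
- The arm moves only by the tool move_arm, never from a script. Its argument "commands" is a list of rows, each an object with "hand": the finger opening in m, from 0 to 0.0854; "linear": the shift along the world's x, y, z in m, a list of three; "twist": the turn, a rotation vector about the world's x, y, z in degrees, a list of three. In form: [{"hand": hand, "linear": [x, y, z], "twist": [wx, wy, wz]}, ...]. A call has 1 to 12 rows; each row is the pose to reach, as a shift and turn from the pose measured when the call began; what a row does not reach only later rows make up. A row lasts 1/8 s, in which the tool goes at most 62.5 mm and 10.7 degrees, less where a joint would pass 70% of its speed; a pose out of reach is approached as far as the arm can. A call with a gripper value outside its range is refused whole. The fingers move at their own pace and stop on an object; "squeeze" is the grip in N (left out, the last holds). Time passes only in rows, so rows that repeat a pose let the fingers close. It gives the time, the measured TCP pose, the force and the opening at its end, in the units of the state.
- state(): the state, without advancing time (a new reading comes with each control period).
- get_image(name): name is "side" or "top"; returns the picture (384x512x3 uint8, red, green, blue); there is no depth.
- camera_model(name): a dict with "camera_matrix" (3x3 intrinsics, pixels), "cam_to_world" (4x4, takes a point from camera to world coordinates). Camera axes: x right, y down, z forward; pixel columns grow to the right and rows downward; lengths in m; the calibration is good to about 2 mm. A picture is of the moment at which its call begins. camera_model takes no time and is no camera call.
- hand_in(): hands the job in, once; it reports no verdict.
The state is a dict: "time_s": time; "joint_pos": joint angles; "joint_vel": joint speeds; "tau": joint torques, N m; "tool_pos": TCP position; "tool_rot": TCP orientation; "force": force on the tool from outside, world axes, zero at the start; "torque": the same for the moment, N m; "finger_gap": finger opening in m.
Only numpy, scipy, OpenCV 4.12 (cv2) and the standard library are available. Lean on these libraries where they do the work, as an engineer would, in place of code of your own. Each camera call takes 0.05 s, during which the arm holds its last target.

## Task

Put the parts trays away on the grey dock: first sink the blue tray fully into the dock with its white tab at the dock's white-bar end; then set the yellow tray on it, white tab at the opposite end, so that it rests on the ledges above the screws; then nest the red tray fully down in the yellow one, with both tabs at the same end. Last, lay the green lid flat on the red tray so it sits in the rim and leave the whole stack straight and steady.

Things in the scene. Friction and masses are not known exactly. Their poses are not given: they have to be found in the camera images.
- dock: Fixed grey frame on a black 150 x 88 mm plate; origin at the plate's underside centre, z up, x along its length. Frame inside 106 x 52 mm, rim 34 mm up, ledges inside like a tray's. A white bar on the plate marks its +x end. A tray put in the same way round (+x ends together) sinks home, its origin 8 mm above the dock's; the wrong way round it stays on the ledges, 29 mm.
- blue_tray: Blue open tray, 112 (x) by 58 (y) by 60 mm high, 260 g; origin at its underside centre, z up. Side walls plain from 26 mm to the rim, to be gripped across y. White tab out 12 mm beyond the +x end, near the rim. Foot below 26 mm is 96 x 42 mm, notched for the ledges: same way round it drops in with 5 mm play. Four ledges inside, 5 mm under the rim. Screws fixed on its floor, up to 39 mm.
- yellow_tray: Yellow empty tray, else the same shape, origin, axes and white tab (+x end) as the blue one, 150 g. Turned half a turn from the tray below, its foot rests on that tray's ledges and its origin is 55 mm above that tray's; same way round it would sink onto the screws.
- red_tray: Red empty tray, same shape, origin, axes and white tab (+x end) as the blue one, 150 g. Put into the yellow tray the same way round (tabs together), it sinks until its origin is 34 mm above the yellow tray's.
- lid: Green lid, 112 (x) by 58 mm (y), origin at the centre of its underside, z up, 70 g. Below, a plug 96 x 42 mm, 4 mm deep; plate top at 8 mm; a black grip block on its middle, 36 mm along x, 14 mm thick in y, top 34 mm above the origin. Either way round is right. On a tray its origin is 56 mm above the tray's.
Things that resemble listed ones, but are neither listed nor needed, are in the scene too. There is more than one size of the yellow_tray; the one meant has the size given above.

How it is judged (in metres and radians):
On the way, in this order (a step that is already met when the one before it is completed fails the run):
1. the blue tray is sunk fully into the dock, white tab at the dock's white bar (horizontal distance between blue_tray and dock below 0.009 m and z of blue_tray in the frame of dock between 0.004 and 0.012 m and angle between the x axis of blue_tray and the x axis of dock, either way round below 0.12 rad and angle between blue_tray's own z axis and vertical below 0.08 rad), for 0.2 s.
2. the yellow tray rests on the blue tray's ledges, turned half a turn (horizontal distance between yellow_tray and blue_tray below 0.009 m and z of yellow_tray in the frame of blue_tray between 0.051 and 0.059 m and angle between the x axis of yellow_tray and the x axis of blue_tray, either way round below 0.12 rad and angle between yellow_tray's own z axis and vertical below 0.08 rad), for 0.2 s.
3. the red tray is nested fully down in the yellow tray (horizontal distance between red_tray and yellow_tray below 0.009 m and z of red_tray in the frame of yellow_tray between 0.03 and 0.038 m and angle between the x axis of red_tray and the x axis of yellow_tray, either way round below 0.12 rad and angle between red_tray's own z axis and vertical below 0.08 rad), for 0.2 s.
4. the lid lies flat on the red tray (horizontal distance between lid and red_tray below 0.009 m and z of lid in the frame of red_tray between 0.052 and 0.06 m and angle between the x axis of lid and the x axis of red_tray, either way round below 0.12 rad and angle between lid's own z axis and vertical below 0.08 rad), for 0.2 s.
At the end, for the whole second after the job is handed in: Blue tray in the dock at 8 mm, yellow on blue at 55 mm (on the ledges), red in yellow at 34 mm (nested), lid on red at 56 mm above the one below, each within 4 mm in height, 9 mm sideways, 0.12 rad in direction and 0.08 rad of upright; all released and at rest (all of step 1 and all of step 2 and all of step 3 and all of step 4 and linear speed of each of blue_tray, yellow_tray, red_tray, lid below 0.02 m/s and angular speed of each of blue_tray, yellow_tray, red_tray, lid below 0.2 rad/s); the robot touches nothing.
It also fails if it takes over 128 s, if anything falls off the work surface, if the arm or the gripper's body presses on something with over 40 N, if the wrist force passes 120 N, or if a joint passes its speed limit or range.

## Working session

There is one attempt and no reset: what is moved stays moved. The work goes in short steps, Python scripts to look and compute and a tool call to move; the robot and the scene stay as the last step left them, time stands still between calls to the robot, and variables do not carry over. Pictures are saved under pics/ and viewed, and the job is handed in when it is done.

Besides the shell and the picture viewer there is one more tool, called after "Call:" by a JSON object that holds its "op" and its "data". move_arm: Moves the arm, as the interface text tells. Its arguments: {"type":"object","properties":{"commands":{"type":"array","items":{"type":"object","properties":{"hand":{"type":"number"},"linear":{"type":"array","items":{"type":"number"}},"twist":{"type":"array","items":{"type":"number"}}}}},"squeeze":{"type":"number"}},"required":["commands"]}

```bash
mkdir -p pics; ls
python3 - <<'E'
from station import *
import cv2
for n in("top","side"):
    im=get_image(n); cv2.imwrite(f"pics/{n}0.png",cv2.cvtColor(im,cv2.COLOR_RGB2BGR))
    m=camera_model(n); print(n,m["camera_matrix"],m["cam_to_world"])
s=state(); print(s["time_s"],s["tool_pos"],s["tool_rot"],s["force"],s["finger_gap"])
E
```

```text
pics
top [[391.38450989   0.         258.66411633]
 [  0.         391.38450989 192.44842443]
 [  0.           0.           1.        ]] [[ 0.02403873 -0.98130524  0.1909507   0.25675232]
 [-0.99957612 -0.02673081 -0.01153466  0.04010418]
 [ 0.01642329 -0.19059248 -0.98153185  0.99874409]
 [ 0.          0.          0.          1.        ]]
side [[359.90934645   0.         259.67740819]
 [  0.         359.90934645 192.23520469]
 [  0.           0.           1.        ]] [[-0.99975567  0.02119711  0.00626703  0.42872696]
 [ 0.0058723   0.52803592 -0.84920174  0.74424479]
 [-0.02130984 -0.84895745 -0.52803138  0.48181003]
 [ 0.          0.          0.          1.        ]]
0.1 [0.16918946 0.54931024 0.255857  ] [[-9.55696174e-01  2.94354809e-01 -2.65535412e-04]
 [ 2.94354925e-01  9.55695645e-01 -1.00566117e-03]
 [-4.22501629e-05 -1.03926818e-03 -9.99999459e-01]] [-0.66938546 -0.4075015  -0.78763791] 0.08543006634270604
```

View pics/top0.png

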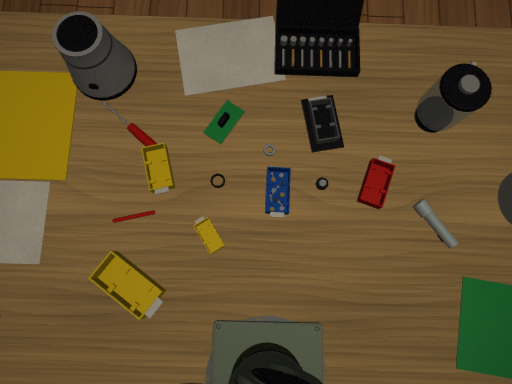

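View pics/side0.png

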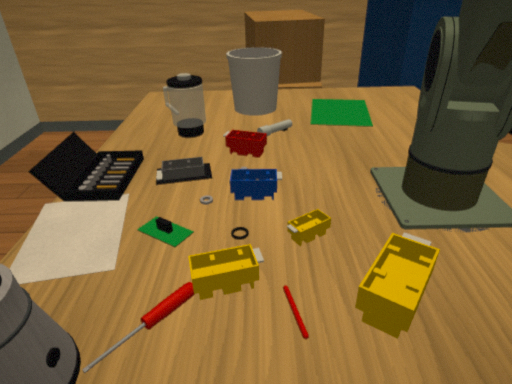

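```bash
cat > h.py <<'E'
import numpy as np, cv2
from station import *
def ray(n,u,v):
    m=camera_model(n);K=np.array(m["camera_matrix"]);T=np.array(m["cam_to_world"])
    d=T[:3,:3]@np.linalg.solve(K,[u,v,1.]);return T[:3,3],d/np.linalg.norm(d)
def onz(n,u,v,z):
    o,d=ray(n,u,v);return o+d*(z-o[2])/d[2]
def proj(n,P):
    m=camera_model(n);K=np.array(m["camera_matrix"]);T=np.array(m["cam_to_world"])
    p=T[:3,:3].T@(np.asarray(P)-T[:3,3]);q=K@p;return q[:2]/q[2]
def tri(a,b):
    o1,d1=ray("top",*a);o2,d2=ray("side",*b)
    A=np.stack([d1,-d2],1);t=np.linalg.lstsq(A,o2-o1,rcond=None)[0]
    p,q=o1+d1*t[0],o2+d2*t[1];return (p+q)/2,np.linalg.norm(p-q)
def crops(f,out,boxes,s):
    im=cv2.imread(f);r=[]
    for (u,v,w) in boxes:
        u0,v0=max(0,u-w//2),max(0,v-w//2)
        c=cv2.resize(im[v0:v0+w,u0:u0+w],(w*s,w*s) if 0 else None,fx=s,fy=s,interpolation=cv2.INTER_CUBIC)
        c=c.copy()
        for k in range(0,w,10):
            cv2.putText(c,str(u0+k),(k*s,8),0,.3,(255,255,255));cv2.putText(c,str(v0+k),(0,k*s+8),0,.3,(255,255,255))
        r.append(c)
    n=(len(r)+1)//2
    while len(r)<2*n:r.append(np.zeros_like(r[0]))
    cv2.imwrite(out,np.vstack([np.hstack(r[:n]),np.hstack(r[n:])]))
E
python3 - <<'E'
from h import *
crops("pics/top0.png","pics/topc.png",[(278,190,66),(158,168,66),(322,123,66),(376,182,66),(224,122,66),(209,235,66)],4)
crops("pics/side0.png","pics/sidec.png",[(255,182,66),(226,270,88),(184,170,66),(246,142,66),(166,230,66),(309,226,66)][:1]+[(184,170,66),(246,142,66),(166,230,66)],4)
crops("pics/side0.png","pics/sided.png",[(226,270,90),(309,226,90)],4)
E
```

```text
(no output)
```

View pics/topc.png

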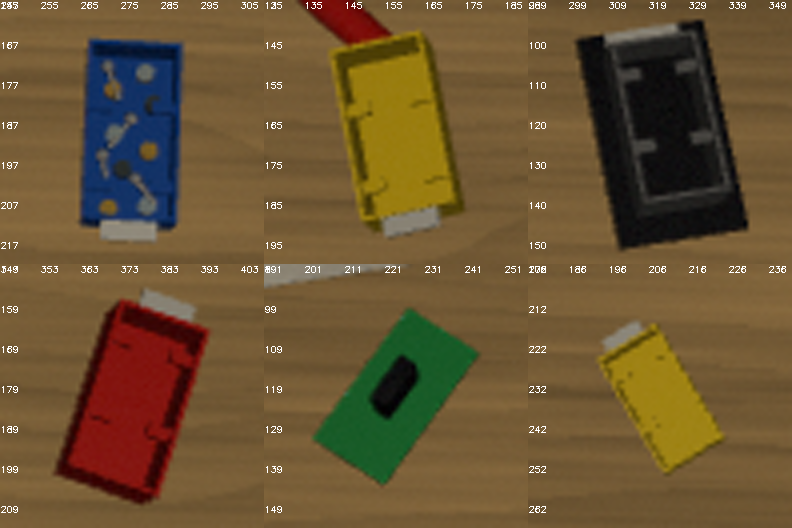

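View pics/sidec.png

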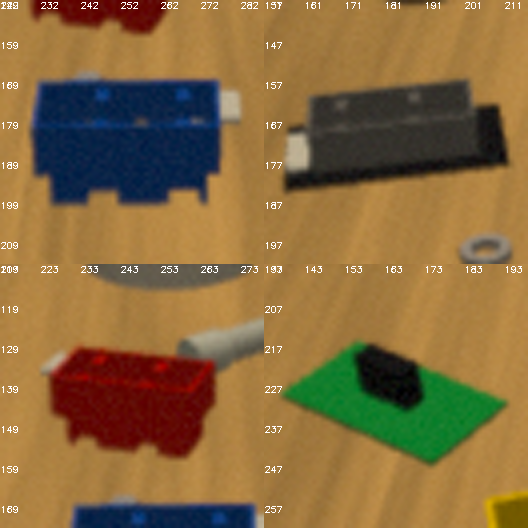

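View pics/sided.png

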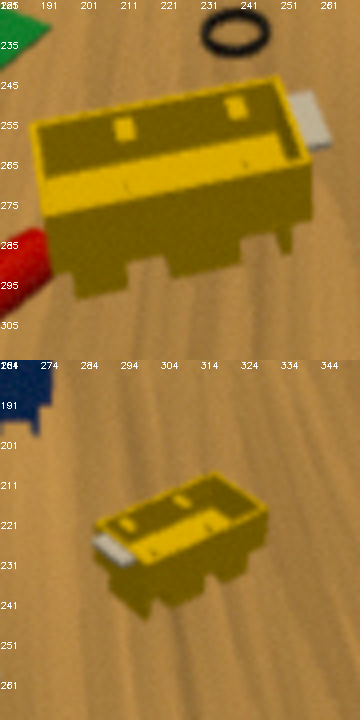

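```bash
python3 - <<'E'
from h import *
np.set_printoptions(precision=4,suppress=True)
S={'blue':dict(nl=((267.5,167),(230.75,180.2)),fl=((290.5,167.5),(232,169.5)),nr=((265.6,210.5),(276.5,180.2)),fr=((289,211),(276.5,169.2))),
'yel':dict(nl=((142,147.5),(193,278.25)),fl=((164.25,143.5),(189,256)),nr=((149,190.5),(258.5,265.5)),fr=((171.2,186.5),(250.75,244.25))),
'red':dict(nl=((373.25,158),(225.5,136.75)),fl=((395,165.5),(232.5,130)),nr=((358.5,199.5),(263.75,140.5)),fr=((381,206.5),(266.25,133.5)))}
for k,d in S.items():
    print(k)
    P={}
    for c,(a,b) in d.items():
        p,e=tri(a,b);P[c]=p;print(c,p,round(e,4),'side@.06',onz('side',*b,.06)[:2],'top@.06',onz('top',*a,.06)[:2])
    for nm,f in(('side',lambda a,b:onz('side',*b,.06)),('top',lambda a,b:onz('top',*a,.06))):
        Q={c:f(*ab)[:2] for c,ab in d.items()}
        v=Q['nl']+Q['fl']-Q['nr']-Q['fr'];w=Q['nl']+Q['nr']-Q['fl']-Q['fr']
        print(nm,'ctr',sum(Q.values())/4,'L',np.linalg.norm(v)/2,'W',np.linalg.norm(w)/2,'ang',np.degrees(np.arctan2(v[1],v[0])),np.degrees(np.arctan2(w[1],w[0]))-90)
print('dock')
C=[onz('top',*p,.005)[:2] for p in((301.25,99.5),(332.75,95),(344,147),(312,152))]
print(np.array(C),np.mean(C,0)); v=C[0]+C[1]-C[2]-C[3];w=C[0]+C[3]-C[1]-C[2]
print(np.linalg.norm(v)/2,np.linalg.norm(w)/2,np.degrees(np.arctan2(v[1],v[0])),np.degrees(np.arctan2(w[1],w[0]))-90)
for z in(0,.01,.034):
  print(z,[proj('top',[0.55,-.1,z])])
E
python3 - <<'E'
from h import *
crops("pics/top0.png","pics/dock8.png",[(322,123,64),(322,123,2)],9)
crops("pics/side0.png","pics/dock8s.png",[(184,170,64),(184,170,2)],9)
for f in("dock8","dock8s"):
    im=cv2.imread(f"pics/{f}.png") if 0 else None
E
```

```text
blue
nl [0.5028 0.0088 0.06  ] 0.0026 side@.06 [0.5015 0.0095] top@.06 [0.5041 0.0087]
fl [ 0.5036 -0.0484  0.0579] 0.0029 side@.06 [ 0.5017 -0.0436] top@.06 [ 0.5045 -0.0483]
nr [0.3947 0.0113 0.0585] 0.0016 side@.06 [0.394  0.0141] top@.06 [0.3953 0.0112]
fr [ 0.3936 -0.0454  0.0577] 0.0046 side@.06 [ 0.3916 -0.0401] top@.06 [ 0.3956 -0.0456]
side ctr [ 0.4472 -0.015 ] L 0.10888518462789473 W 0.053686163901832396 ang -2.120274113563571 -1.2050177577644092
top ctr [ 0.4499 -0.0185] L 0.10890105434373813 W 0.05689183886033926 ang -1.360597522269002 0.31031226326967953
yel
nl [0.5445 0.3222 0.0585] 0.0025 side@.06 [0.5428 0.3241] top@.06 [0.5453 0.3219]
fl [0.5583 0.2681 0.0575] 0.0005 side@.06 [0.5578 0.2708] top@.06 [0.5573 0.2675]
nr [0.4371 0.2965 0.0588] 0.0001 side@.06 [0.4371 0.2978] top@.06 [0.4369 0.2961]
fr [0.4497 0.2429 0.0598] 0.0025 side@.06 [0.4509 0.2427] top@.06 [0.4484 0.2429]
side ctr [0.4971 0.2839] L 0.10974798034439563 W 0.05606486093618531 ang 14.34205251964198 14.910044852617347
top ctr [0.497  0.2821] L 0.11152552789115887 W 0.05502490928324753 ang 13.02932188
[... 758 characters left out ...]
980900008796803 10.621539402915644
0 [array([307.9464, 157.1276])]
0.01 [array([308.4794, 156.0648])]
0.034 [array([309.8012, 153.4294])]Traceback (most recent call last):
  File "<stdin>", line 2, in <module>
  File "h.py", line 26, in crops
    cv2.imwrite(out,np.vstack([np.hstack(r[:n]),np.hstack(r[n:])]))
                    ~~~~~~~~~^^^^^^^^^^^^^^^^^^^^^^^^^^^^^^^^^^^^^
    return _nx.concatenate(arrs, 0, dtype=dtype, casting=casting)
           ~~~~~~~~~~~~~~~^^^^^^^^^^^^^^^^^^^^^^^^^^^^^^^^^^^^^^^
ValueError: all the input array dimensions except for the concatenation axis must match exactly, but along dimension 1, the array at index 0 has size 576 and the array at index 1 has size 18
```

Run:
```python
from h import *
for f,o,(u0,v0) in(("top0","dt",(292,90)),("side0","ds",(150,140))):
    im=cv2.imread(f"pics/{f}.png")[v0:v0+60,u0:u0+62]
    im=cv2.convertScaleAbs(im,alpha=2.2)
    c=cv2.resize(im,None,fx=9,fy=9,interpolation=cv2.INTER_CUBIC)
    for k in range(0,62,5):
        cv2.putText(c,str(u0+k),(k*9,9),0,.35,(0,255,255));cv2.putText(c,str(v0+k),(0,k*9+9),0,.35,(0,255,255))
    cv2.imwrite(f"pics/{o}.png",c)
```

```text
(no output)
```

View pics/dt.png

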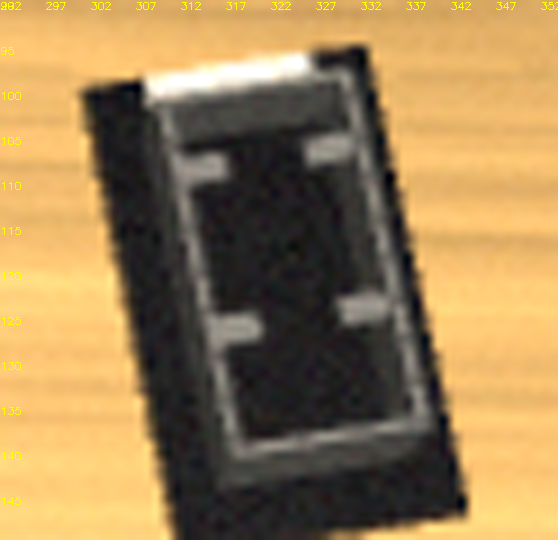

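View pics/ds.png

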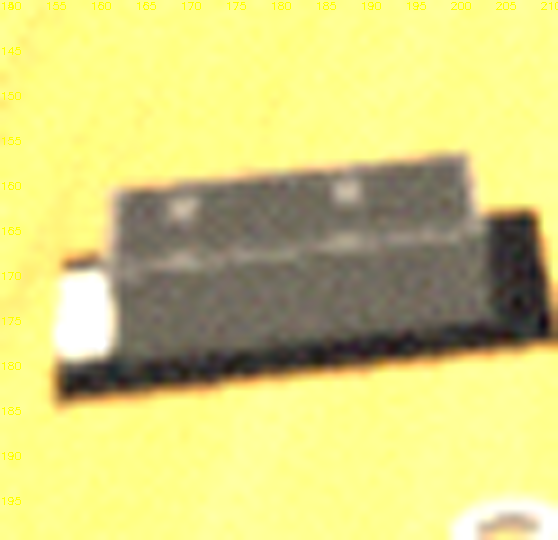

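Run:
```python
from h import *
np.set_printoptions(precision=4,suppress=True)
d=dict(nl=((309.6,101.4),(163.1,170.2)),fl=((331.1,98),(162.4,161.1)),nr=((318.2,140.7),(202.8,166.7)),fr=((340,137.8),(202,157.2)))
o=np.array([-.45,-.45]);Ps=[]
for k,(a,b) in d.items():
    p,e=tri(a+o,b+o);Ps.append(p);print(k,p,e)
print(np.mean(Ps,0))
for nm,i in(('top',0),('side',1)):
    Q={c:onz(nm,*(ab[i]+o),.034)[:2] for c,ab in d.items()}
    v=Q['nl']+Q['fl']-Q['nr']-Q['fr'];w=Q['nl']+Q['nr']-Q['fl']-Q['fr']
    print(nm,sum(Q.values())/4,np.linalg.norm(v)/2,np.linalg.norm(w)/2,np.degrees(np.arctan2(v[1],v[0])),np.degrees(np.arctan2(w[1],w[0]))-90)
# lid: plate corners, z .008 ; top crop offset (191,89) row2 col1
L={'a':((410-264,310-264),(365-264,344-264)),'b':((479-264,354-264),(507-264,404-264)),'c':((383-264,484-264),(432-264,464-264)),'d':((313-264,437-264),(282-264,393-264))}
ct=np.array([onz('top',191+p[0]/4-.375,89+p[1]/4-.375,.012)[:2] for p,_ in L.values()]);print('lid',ct,ct.mean(0))
e=ct[0]-ct[3];f=ct[1]-ct[2];print(np.linalg.norm(e),np.linalg.norm(ct[0]-ct[1]),np.degrees(np.arctan2(e[1],e[0])),np.degrees(np.arctan2(f[1],f[0])))
cs=np.array([onz('side',133+p[0]/4-.375,197+p[1]/4-.375,.012)[:2] for _,p in L.values()]);print(cs,cs.mean(0))
for n,(u,v) in(('top',(191+(394-264)/4,89+(386-264)/4)),):print(onz(n,u,v,.03))
```

```text
nl [ 0.6917 -0.0983  0.035 ] 0.0028798209183525953
fl [ 0.7056 -0.1556  0.0328] 0.0002729528419334851
nr [ 0.5879 -0.1213  0.0301] 0.0011901583046134334
fr [ 0.5974 -0.178   0.0309] 0.0014206032885563098
[ 0.6457 -0.1383  0.0322]
top [ 0.6451 -0.1379] 0.11089400070782655 0.057763033365738126 11.471681637617078 10.434882042334365
side [ 0.6449 -0.1346] 0.10693259309271773 0.05713356292994081 9.199597872065912 11.996662893820812
lid [[0.6991 0.1193]
 [0.6692 0.072 ]
 [0.5766 0.1322]
 [0.6077 0.1798]] [0.6382 0.1259]
0.10963742010763322 0.055977471683666104 -33.4439782399337 -33.03833676980439
[[0.6642 0.0835]
 [0.5755 0.1408]
 [0.606  0.1882]
 [0.6986 0.1272]] [0.6361 0.1349]
[0.6368 0.1252 0.03  ]
```

Call:
{"op": "move_arm", "data": {"commands": [{"hand":0.085,"linear":[0.27,-0.25,0],"twist":[0,0,16]},{"hand":0.085,"linear":[0.27,-0.25,0],"twist":[0,0,16]},{"hand":0.085,"linear":[0.27,-0.25,0],"twist":[0,0,16]},{"hand":0.085,"linear":[0.27,-0.25,0],"twist":[0,0,16]},{"hand":0.085,"linear":[0.27,-0.25,0],"twist":[0,0,16]},{"hand":0.085,"linear":[0.2805,-0.566,-0.05],"twist":[0,0,16]},{"hand":0.085,"linear":[0.2805,-0.566,-0.05],"twist":[0,0,16]},{"hand":0.085,"linear":[0.2805,-0.566,-0.05],"twist":[0,0,16]},{"hand":0.085,"linear":[0.2805,-0.566,-0.05],"twist":[0,0,16]},{"hand":0.085,"linear":[0.2805,-0.566,-0.05],"twist":[0,0,16]},{"hand":0.085,"linear":[0.2805,-0.566,-0.05],"twist":[0,0,16]},{"hand":0.085,"linear":[0.2805,-0.566,-0.05],"twist":[0,0,16]}], "squeeze": 40}}

```text
time_s: 1.6
tool_pos: [0.4496, -0.0201, 0.2053]
tool_rot: [[-1.0, 0.025, -0.001], [0.025, 1.0, -0.002], [0.001, -0.002, -1.0]]
force: [-0.1, 1.1, 1.0]
finger_gap: 0.0851
```

Call:
{"op": "move_arm", "data": {"commands": [{"hand":0.085,"linear":[0,0.003,-0.06],"twist":[0,0,0.5]},{"hand":0.085,"linear":[0,0.003,-0.1],"twist":[0,0,0.5]},{"hand":0.085,"linear":[0,0.003,-0.13],"twist":[0,0,0.5]},{"hand":0.085,"linear":[0,0.003,-0.152],"twist":[0,0,0.5]},{"hand":0.085,"linear":[0,0.003,-0.152],"twist":[0,0,0.5]},{"hand":0.085,"linear":[0,0.003,-0.152],"twist":[0,0,0.5]}]}}

```text
time_s: 2.35
tool_pos: [0.4498, -0.0167, 0.0541]
tool_rot: [[-1.0, 0.016, -0.001], [0.016, 1.0, -0.002], [0.001, -0.002, -1.0]]
force: [0.5, -0.6, 1.6]
finger_gap: 0.0848
```

Run:
```python
from h import *
cv2.imwrite("pics/s1.png",cv2.cvtColor(get_image("side"),cv2.COLOR_RGB2BGR))
crops("pics/s1.png","pics/s1c.png",[(255,160,130),(255,160,130)],4)
im=cv2.imread("pics/s1c.png");cv2.imwrite("pics/s1c.png",im[:520])
```

```text
(no output)
```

View pics/s1c.png

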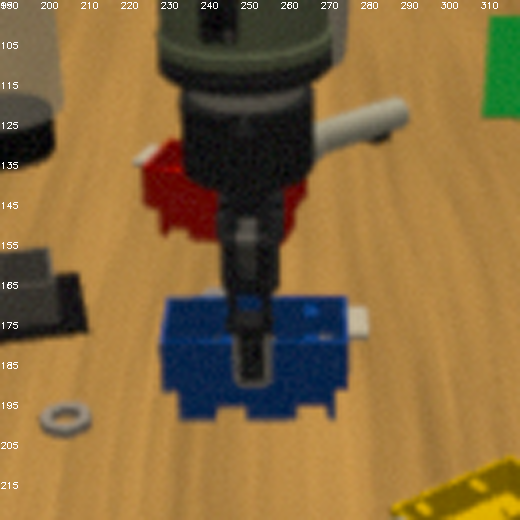

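Call:
{"op": "move_arm", "data": {"commands": [{"hand":0.04,"linear":[-0.001,0,0],"twist":[0,0,0]},{"hand":0.04,"linear":[-0.001,0,0],"twist":[0,0,0]},{"hand":0.04,"linear":[-0.001,0,0],"twist":[0,0,0]},{"hand":0.04,"linear":[-0.001,0,0],"twist":[0,0,0]},{"hand":0.04,"linear":[-0.001,0,0],"twist":[0,0,0]},{"hand":0.04,"linear":[-0.001,0,0],"twist":[0,0,0]},{"hand":0.04,"linear":[-0.001,0,0],"twist":[0,0,0]},{"hand":0.04,"linear":[-0.001,0,0],"twist":[0,0,0]}], "squeeze": 40}}

```text
time_s: 3.4
tool_pos: [0.449, -0.0167, 0.055]
tool_rot: [[-1.0, 0.016, 0.001], [0.016, 1.0, -0.002], [-0.001, -0.002, -1.0]]
force: [-1.7, 0.8, 14.7]
finger_gap: 0.0577
```

Call:
{"op": "move_arm", "data": {"commands": [{"hand":0.04,"linear":[0,0,0.04],"twist":[0,0,0]},{"hand":0.04,"linear":[0,0,0.09],"twist":[0,0,0]},{"hand":0.04,"linear":[0,0,0.14],"twist":[0,0,-10]},{"hand":0.04,"linear":[0.02,-0.01,0.15],"twist":[0,0,-20]},{"hand":0.04,"linear":[0.04,-0.03,0.15],"twist":[0,0,-30]},{"hand":0.04,"linear":[0.06,-0.05,0.15],"twist":[0,0,-40]},{"hand":0.04,"linear":[0.08,-0.06,0.15],"twist":[0,0,-50]},{"hand":0.04,"linear":[0.1,-0.07,0.15],"twist":[0,0,-60]},{"hand":0.04,"linear":[0.12,-0.08,0.15],"twist":[0,0,-70]},{"hand":0.04,"linear":[0.14,-0.09,0.15],"twist":[0,0,-80]},{"hand":0.04,"linear":[0.15,-0.1,0.15],"twist":[0,0,-90]},{"hand":0.04,"linear":[0.16,-0.11,0.15],"twist":[0,0,-90]}]}}

```text
time_s: 4.9
tool_pos: [0.6092, -0.1267, 0.205]
tool_rot: [[0.019, 1.0, -0.002], [1.0, -0.019, -0.001], [-0.001, -0.002, -1.0]]
force: [0.1, 0.3, -1.5]
finger_gap: 0.0571
```

Call:
{"op": "move_arm", "data": {"commands": [{"hand":0.04,"linear":[0.0,0.0,0],"twist":[0,0,-10]},{"hand":0.04,"linear":[0.01,0.0,0],"twist":[0,0,-20]},{"hand":0.04,"linear":[0.02,0.0,0],"twist":[0,0,-30]},{"hand":0.04,"linear":[0.036,-0.01,0],"twist":[0,0,-40]},{"hand":0.04,"linear":[0.036,-0.01,0],"twist":[0,0,-50]},{"hand":0.04,"linear":[0.036,-0.01,0],"twist":[0,0,-60]},{"hand":0.04,"linear":[0.036,-0.01,0],"twist":[0,0,-70]},{"hand":0.04,"linear":[0.036,-0.01,0],"twist":[0,0,-78]},{"hand":0.04,"linear":[0.036,-0.01,0],"twist":[0,0,-78]}]}}

```text
time_s: 6.02
tool_pos: [0.645, -0.1365, 0.2049]
tool_rot: [[0.982, 0.19, -0.002], [0.19, -0.982, 0.002], [-0.001, -0.003, -1.0]]
force: [-0.2, -0.6, -2.5]
finger_gap: 0.0574
```

```bash
cat > shot.py <<'E'
import sys
from h import *
t=sys.argv[1]
for n in("top","side"):
    cv2.imwrite(f"pics/{n}{t}.png",cv2.cvtColor(get_image(n),cv2.COLOR_RGB2BGR))
def big(f,u,v,w,h,s):
    im=cv2.imread(f)[v:v+h,u:u+w];im=cv2.convertScaleAbs(im,alpha=1.6)
    c=cv2.resize(im,None,fx=s,fy=s,interpolation=cv2.INTER_CUBIC)
    for k in range(0,w,10): cv2.putText(c,str(u+k),(k*s,9),0,.35,(0,255,255))
    for k in range(0,h,10): cv2.putText(c,str(v+k),(0,k*s+9),0,.35,(0,255,255))
    return c
b=[int(x) for x in sys.argv[2:]]
a=big(f"pics/top{t}.png",*b[:4],4);c=big(f"pics/side{t}.png",*b[4:8],4)
H=max(a.shape[0],c.shape[0]);f=lambda x:np.pad(x,((0,H-x.shape[0]),(0,0),(0,0)))
cv2.imwrite(f"pics/{t}.png",np.hstack([f(a),f(c)]))
E
python3 shot.py b1 270 60 100 110 130 90 100 110
```

```text
(no output)
```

View pics/b1.png

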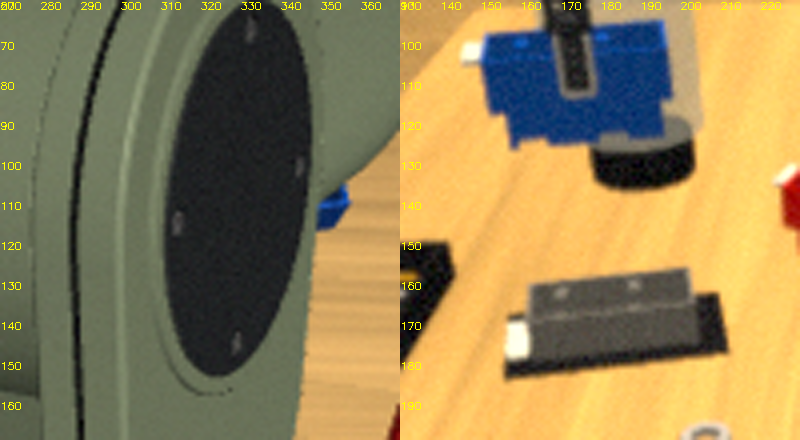

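```bash
cat >> h.py <<'E'
def local(n,pts,z,c,yaw):
    a=np.radians(yaw);R=np.array([[np.cos(a),np.sin(a)],[-np.sin(a),np.cos(a)]])
    return np.array([R@(onz(n,u,v,z)[:2]-np.array(c)) for u,v in pts])*1000
E
python3 - <<'E'
from h import *
print(local('side',[(152.6,117.6),(197.6,113.6)],.176,(.645,-.1365),11))
print('dock rim near edge',local('side',[(162.7,169.8),(202.4,166.3)],.034,(.645,-.1375),11))
E
```

```text
[[ 53.56433667  21.14469643]
 [-56.30737254  20.48478871]]
dock rim near edge [[ 51.99268366  29.25212911]
 [-52.40249482  34.18410939]]
```

Call:
{"op": "move_arm", "data": {"commands": [{"hand":0.04,"linear":[0.001,-0.0005,-0.04],"twist":[0,0,0]},{"hand":0.04,"linear":[0.001,-0.0005,-0.08],"twist":[0,0,0]},{"hand":0.04,"linear":[0.001,-0.0005,-0.1],"twist":[0,0,0]},{"hand":0.04,"linear":[0.001,-0.0005,-0.108],"twist":[0,0,0]},{"hand":0.04,"linear":[0.001,-0.0005,-0.114],"twist":[0,0,0]},{"hand":0.04,"linear":[0.001,-0.0005,-0.12],"twist":[0,0,0]},{"hand":0.04,"linear":[0.001,-0.0005,-0.12],"twist":[0,0,0]}]}}

```text
time_s: 7.0
tool_pos: [0.6461, -0.1371, 0.0851]
tool_rot: [[0.981, 0.193, -0.001], [0.193, -0.981, 0.002], [-0.001, -0.003, -1.0]]
force: [-0.0, 0.3, -2.0]
finger_gap: 0.0573
```

Call:
{"op": "move_arm", "data": {"commands": [{"hand":0.04,"linear":[0,0,-0.004],"twist":[0,0,0]},{"hand":0.04,"linear":[0,0,-0.008],"twist":[0,0,0]},{"hand":0.04,"linear":[0,0,-0.008],"twist":[0,0,0]},{"hand":0.04,"linear":[0,0,-0.011],"twist":[0,0,0]},{"hand":0.04,"linear":[0,0,-0.011],"twist":[0,0,0]}]}}

```text
time_s: 7.62
tool_pos: [0.646, -0.1371, 0.0739]
tool_rot: [[0.981, 0.193, -0.002], [0.193, -0.981, 0.002], [-0.001, -0.003, -1.0]]
force: [0.0, 0.7, -2.2]
finger_gap: 0.0567
```

Past the ledges with no contact; continue home.

Call:
{"op": "move_arm", "data": {"commands": [{"hand":0.04,"linear":[0,0,-0.004],"twist":[0,0,0]},{"hand":0.04,"linear":[0,0,-0.007],"twist":[0,0,0]},{"hand":0.04,"linear":[0,0,-0.009],"twist":[0,0,0]},{"hand":0.04,"linear":[0,0,-0.01],"twist":[0,0,0]},{"hand":0.04,"linear":[0,0,-0.01],"twist":[0,0,0]}]}}

```text
time_s: 8.25
tool_pos: [0.6461, -0.137, 0.0638]
tool_rot: [[0.981, 0.193, -0.002], [0.193, -0.981, 0.002], [-0.001, -0.003, -1.0]]
force: [0.5, -0.4, -1.9]
finger_gap: 0.0575
```

Call:
{"op": "move_arm", "data": {"commands": [{"hand":0.04,"linear":[0,0,-0.001],"twist":[0,0,0]},{"hand":0.04,"linear":[0,0,-0.002],"twist":[0,0,0]},{"hand":0.04,"linear":[0,0,-0.002],"twist":[0,0,0]},{"hand":0.085,"linear":[0,0,-0.001],"twist":[0,0,0]},{"hand":0.085,"linear":[0,0,-0.001],"twist":[0,0,0]},{"hand":0.085,"linear":[0,0,-0.001],"twist":[0,0,0]},{"hand":0.085,"linear":[0,0,-0.001],"twist":[0,0,0]},{"hand":0.085,"linear":[0,0,0.03],"twist":[0,0,0]},{"hand":0.085,"linear":[0,0,0.08],"twist":[0,0,0]},{"hand":0.085,"linear":[0,0,0.14],"twist":[0,0,0]},{"hand":0.085,"linear":[-0.06,0.05,0.18],"twist":[0,0,0]},{"hand":0.085,"linear":[-0.1,0.1,0.18],"twist":[0,0,0]}]}}

```text
time_s: 9.75
tool_pos: [0.5612, -0.0551, 0.2421]
tool_rot: [[0.981, 0.192, 0.001], [0.192, -0.981, 0.002], [0.001, -0.002, -1.0]]
force: [1.4, 0.4, 0.2]
finger_gap: 0.0855
```

Call:
{"op": "move_arm", "data": {"commands": [{"hand":0.085,"linear":[-0.064,0.338,-0.04],"twist":[0,0,2.5]},{"hand":0.085,"linear":[-0.064,0.338,-0.04],"twist":[0,0,2.5]},{"hand":0.085,"linear":[-0.064,0.338,-0.04],"twist":[0,0,2.5]},{"hand":0.085,"linear":[-0.064,0.338,-0.04],"twist":[0,0,2.5]},{"hand":0.085,"linear":[-0.064,0.338,-0.04],"twist":[0,0,2.5]},{"hand":0.085,"linear":[-0.064,0.338,-0.04],"twist":[0,0,2.5]},{"hand":0.085,"linear":[-0.064,0.338,-0.04],"twist":[0,0,2.5]},{"hand":0.085,"linear":[-0.064,0.338,-0.04],"twist":[0,0,2.5]}]}}

```text
time_s: 10.75
tool_pos: [0.4974, 0.2821, 0.2023]
tool_rot: [[0.972, 0.234, 0.001], [0.234, -0.972, 0.002], [0.002, -0.001, -1.0]]
force: [0.2, 0.1, -1.0]
finger_gap: 0.0851
```

```bash
python3 shot.py y1 285 70 90 100 130 90 100 110
```

```text
(no output)
```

View pics/y1.png

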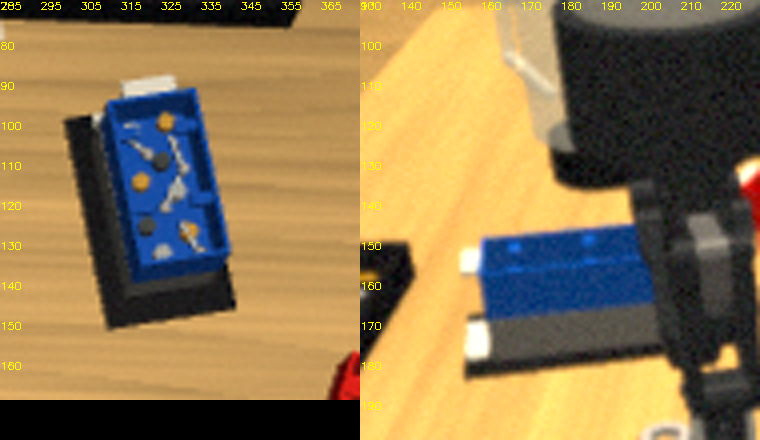

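View pics/sidey1.png

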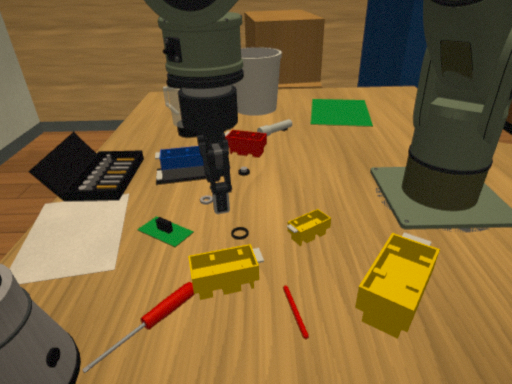

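Run:
```python
from h import *
p=[(310.6,96.6),(333.9,92.1),(341.9,131.1),(319.1,135.9)]
C=np.array([onz('top',u,v,.068)[:2] for u,v in p]);print(C,C.mean(0));v=C[0]+C[1]-C[2]-C[3];print(np.linalg.norm(v)/2,np.degrees(np.arctan2(v[1],v[0])))
print('side',local('side',[(160.4,149.1),(159.6,157.9)],.068,(.646,-.137),11))
print('TL top tri',tri((310.6,96.6),(159.6,157.9)),tri((333.9,92.1),(160.4,149.1)))
```

```text
[[ 0.69030995 -0.09724056]
 [ 0.70451882 -0.15698721]
 [ 0.60020401 -0.17578013]
 [ 0.58587214 -0.11839108]] [ 0.64522623 -0.13709974]
0.10626986187075319 10.832238818219198
side [[ 53.24455264 -29.2173522 ]
 [ 53.45814943  26.10113865]]
TL top tri (array([ 0.69098262, -0.09697798,  0.06958164]), np.float64(0.0025642988688812725)) (array([ 0.70455847, -0.15712272,  0.06735585]), np.float64(0.0004888670402904452))
```

Call:
{"op": "move_arm", "data": {"commands": [{"hand":0.085,"linear":[0,0.001,-0.05],"twist":[0,0,0]},{"hand":0.085,"linear":[0,0.001,-0.1],"twist":[0,0,0]},{"hand":0.085,"linear":[0,0.001,-0.13],"twist":[0,0,0]},{"hand":0.085,"linear":[0,0.001,-0.148],"twist":[0,0,0]},{"hand":0.085,"linear":[0,0.001,-0.148],"twist":[0,0,0]}]}}

```text
time_s: 11.48
tool_pos: [0.4977, 0.2822, 0.0542]
tool_rot: [[0.973, 0.232, 0.001], [0.232, -0.973, 0.002], [0.001, -0.001, -1.0]]
force: [0.2, -0.5, 1.6]
finger_gap: 0.0853
```

```bash
python3 shot.py y2 120 120 90 100 170 170 110 130
```

```text
(no output)
```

View pics/y2.png

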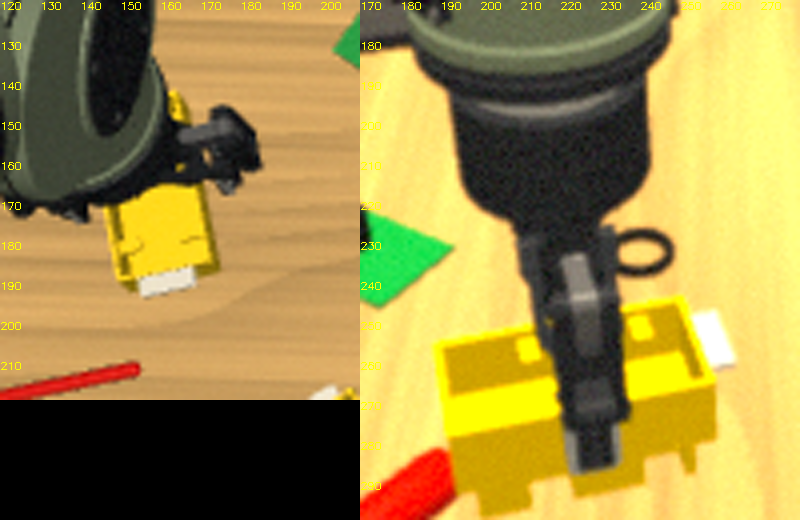

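Call:
{"op": "move_arm", "data": {"commands": [{"hand":0.04,"linear":[0.001,0,0],"twist":[0,0,0]},{"hand":0.04,"linear":[0.001,0,0],"twist":[0,0,0]},{"hand":0.04,"linear":[0.001,0,0],"twist":[0,0,0]},{"hand":0.04,"linear":[0.001,0,0],"twist":[0,0,0]},{"hand":0.04,"linear":[0.001,0,0],"twist":[0,0,0]},{"hand":0.04,"linear":[0.001,0,0],"twist":[0,0,0]},{"hand":0.04,"linear":[0.001,0,0],"twist":[0,0,0]},{"hand":0.04,"linear":[0.001,0,0],"twist":[0,0,0]}]}}

```text
time_s: 12.58
tool_pos: [0.4998, 0.283, 0.0566]
tool_rot: [[0.972, 0.233, 0.004], [0.233, -0.972, 0.004], [0.005, -0.002, -1.0]]
force: [-1.5, 0.1, 11.8]
finger_gap: 0.0576
```

Call:
{"op": "move_arm", "data": {"commands": [{"hand":0.04,"linear":[0,0,0.05],"twist":[0,0,0]},{"hand":0.04,"linear":[0,0,0.11],"twist":[0,0,0]},{"hand":0.04,"linear":[0,0,0.16],"twist":[0,0,0]},{"hand":0.04,"linear":[0.03,-0.05,0.19],"twist":[0,0,-2.5]},{"hand":0.04,"linear":[0.05,-0.1,0.19],"twist":[0,0,-2.5]},{"hand":0.04,"linear":[0.07,-0.15,0.19],"twist":[0,0,-2.5]},{"hand":0.04,"linear":[0.09,-0.2,0.19],"twist":[0,0,-2.5]},{"hand":0.04,"linear":[0.11,-0.25,0.19],"twist":[0,0,-2.5]},{"hand":0.04,"linear":[0.13,-0.3,0.19],"twist":[0,0,-2.5]},{"hand":0.04,"linear":[0.145,-0.36,0.19],"twist":[0,0,-2.5]},{"hand":0.04,"linear":[0.1455,-0.42,0.19],"twist":[0,0,-2.5]},{"hand":0.04,"linear":[0.1455,-0.42,0.19],"twist":[0,0,-2.5]}]}}

```text
time_s: 14.08
tool_pos: [0.6441, -0.1425, 0.2469]
tool_rot: [[0.983, 0.184, 0.004], [0.184, -0.983, 0.001], [0.004, -0.0, -1.0]]
force: [0.4, 1.2, -1.0]
finger_gap: 0.0569
```

```bash
python3 shot.py y3 285 70 40 50 120 50 140 140
```

```text
(no output)
```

View pics/y3.png

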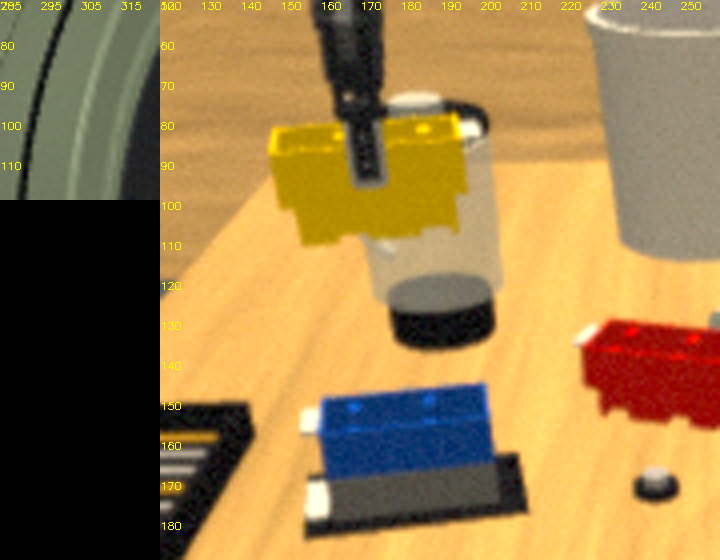

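Run:
```python
from h import *
print(local('side',[(147.6,87.9),(195.35,83.6)],.2503,(.6441,-.1425),11))
print(local('side',[(160.1,157.6),(202.6,153.4)],.068,(.645,-.137),11))
s=state();print(s['tool_pos'],s['force'])
```

```text
[[ 53.7682556   32.66160402]
 [-57.22394261  25.88548245]]
[[ 53.21685873  24.40871953]
 [-57.08995198  25.7985817 ]]
[ 0.64515484 -0.13710708  0.24681044] [ 0.76623333  1.54400221 -1.1339928 ]
```

```bash
python3 shot.py y4 285 70 40 50 130 65 90 120; python3 -c "
from h import *
s=state();print(s['tool_pos'],s['tool_rot'])"
```

```text
[ 0.64544934 -0.13561712  0.24677603] [[ 0.98143375  0.19175098  0.0043987 ]
 [ 0.19173427 -0.98143892  0.0039522 ]
 [ 0.00507489 -0.00303544 -0.99998252]]
```

View pics/y4.png

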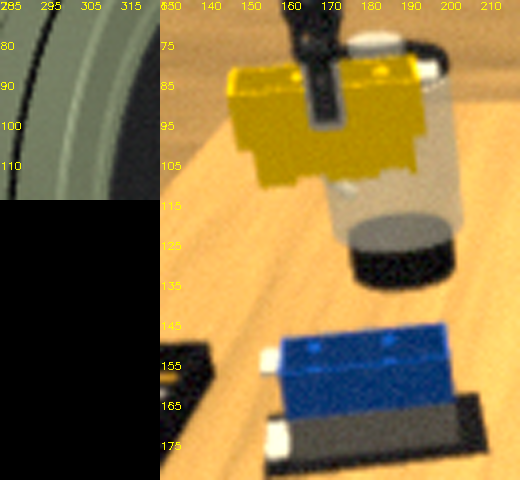

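Run:
```python
from h import *
print(local('side',[(147.3,88.3),(194.6,84.6)],.2503,(.64545,-.1356),11))
print(local('side',[(147.3,88.3),(194.6,84.6)],.2503,(.645,-.137),11))
```

```text
[[ 51.6028594   29.43341566]
 [-57.69825065  27.8267094 ]]
[[ 52.31172422  30.72182967]
 [-56.98938583  29.11512341]]
```

Call:
{"op": "move_arm", "data": {"commands": [{"hand":0.04,"linear":[0.0005,-0.0015,-0.05],"twist":[0,0,0]},{"hand":0.04,"linear":[0.0005,-0.0015,-0.09],"twist":[0,0,0]},{"hand":0.04,"linear":[0.0005,-0.0015,-0.11],"twist":[0,0,0]},{"hand":0.04,"linear":[0.0005,-0.0015,-0.116],"twist":[0,0,0]},{"hand":0.04,"linear":[0.0005,-0.0015,-0.12],"twist":[0,0,0]},{"hand":0.04,"linear":[0.0005,-0.0015,-0.122],"twist":[0,0,0]},{"hand":0.04,"linear":[0.0005,-0.0015,-0.124],"twist":[0,0,0]},{"hand":0.04,"linear":[0.0005,-0.0015,-0.124],"twist":[0,0,0]}]}}

```text
time_s: 15.28
tool_pos: [0.646, -0.1371, 0.123]
tool_rot: [[0.981, 0.192, 0.005], [0.192, -0.981, 0.004], [0.005, -0.003, -1.0]]
force: [0.1, -0.5, -1.1]
finger_gap: 0.0571
```

Call:
{"op": "move_arm", "data": {"commands": [{"hand":0.04,"linear":[0,0,-0.001],"twist":[0,0,0]},{"hand":0.04,"linear":[0,0,-0.002],"twist":[0,0,0]},{"hand":0.04,"linear":[0,0,-0.003],"twist":[0,0,0]},{"hand":0.04,"linear":[0,0,-0.0035],"twist":[0,0,0]},{"hand":0.04,"linear":[0,0,-0.004],"twist":[0,0,0]},{"hand":0.04,"linear":[0,0,-0.004],"twist":[0,0,0]}]}}

```text
time_s: 16.02
tool_pos: [0.6461, -0.1371, 0.1197]
tool_rot: [[0.981, 0.192, 0.005], [0.192, -0.981, 0.004], [0.006, -0.003, -1.0]]
force: [-4.3, 1.8, 10.2]
finger_gap: 0.0576
```

```bash
python3 shot.py y5 285 70 40 50 130 90 90 100
```

```text
(no output)
```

View pics/y5.png

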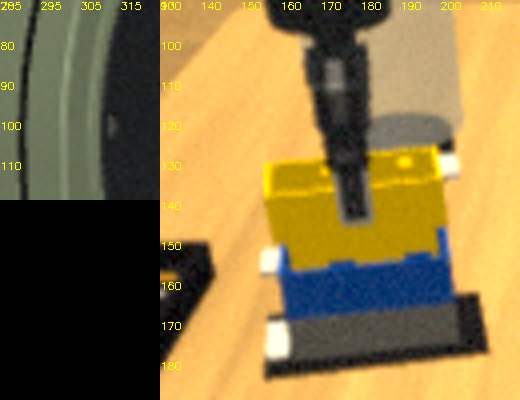

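Call:
{"op": "move_arm", "data": {"commands": [{"hand":0.085,"linear":[0,0,0],"twist":[0,0,0]},{"hand":0.085,"linear":[0,0,0],"twist":[0,0,0]},{"hand":0.085,"linear":[0,0,0],"twist":[0,0,0]},{"hand":0.085,"linear":[0,0,0],"twist":[0,0,0]},{"hand":0.085,"linear":[0,0,0.04],"twist":[0,0,0]},{"hand":0.085,"linear":[0,0,0.09],"twist":[0,0,0]},{"hand":0.085,"linear":[0,0,0.12],"twist":[0,0,0]},{"hand":0.085,"linear":[-0.06,-0.05,0.12],"twist":[0,0,0]},{"hand":0.085,"linear":[-0.11,-0.08,0.12],"twist":[0,0,0]},{"hand":0.085,"linear":[-0.17,-0.12,0.11],"twist":[0,0,0]},{"hand":0.085,"linear":[-0.173,-0.124,0.08],"twist":[0,0,0]},{"hand":0.085,"linear":[-0.173,-0.124,0.08],"twist":[0,0,0]}]}}

```text
time_s: 17.62
tool_pos: [0.4714, -0.262, 0.1987]
tool_rot: [[0.982, 0.189, 0.003], [0.189, -0.982, 0.005], [0.004, -0.004, -1.0]]
force: [0.9, -0.1, 1.5]
finger_gap: 0.0849
```

```bash
python3 shot.py y6 285 60 80 100 130 90 100 100;python3 -c "
from h import *
s=state();print(s['tool_pos'],s['joint_pos'])"
```

```text
[ 0.4736822  -0.26095997  0.19999571] [  9.68003278  45.65625088  31.51619099  97.29556793 -31.80832358
  46.10777073 -22.84348827]
```

View pics/y6.png

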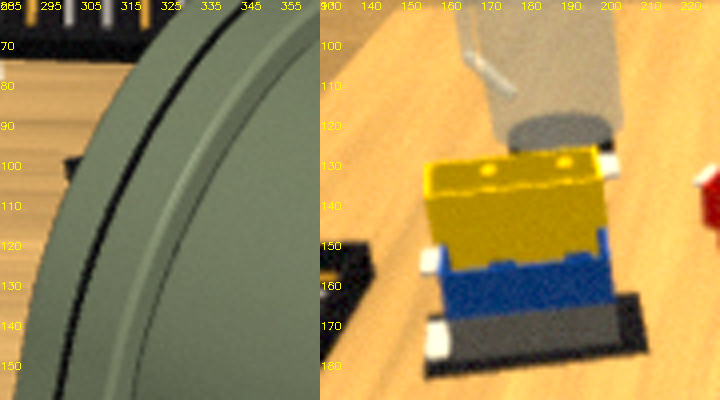

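View pics/topy6.png

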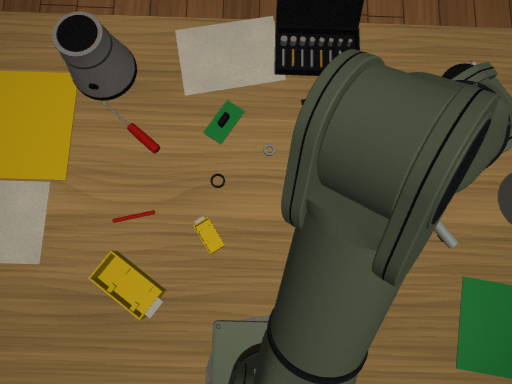

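Run:
```python
from h import *
o=[]
for f,(u0,v0) in(("top0",(348,150)),("side0",(215,115))):
    im=cv2.imread(f"pics/{f}.png")[v0:v0+64,u0:u0+58];im=cv2.convertScaleAbs(im,alpha=2)
    c=cv2.resize(im,None,fx=9,fy=9,interpolation=cv2.INTER_CUBIC)[:, :522]
    for k in range(0,62,5):
        cv2.putText(c,str(u0+k),(k*9,9),0,.35,(0,255,255));cv2.putText(c,str(v0+k),(0,k*9+9),0,.35,(0,255,255))
    cv2.imwrite(f"pics/r{f}.png",c)
```

```text
(no output)
```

View pics/rtop0.png

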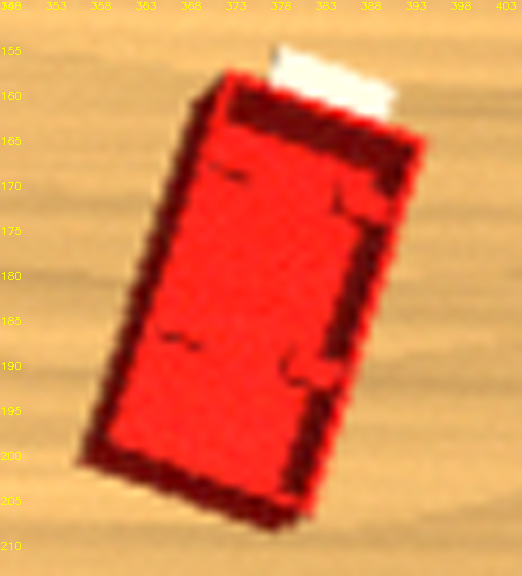

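View pics/rside0.png

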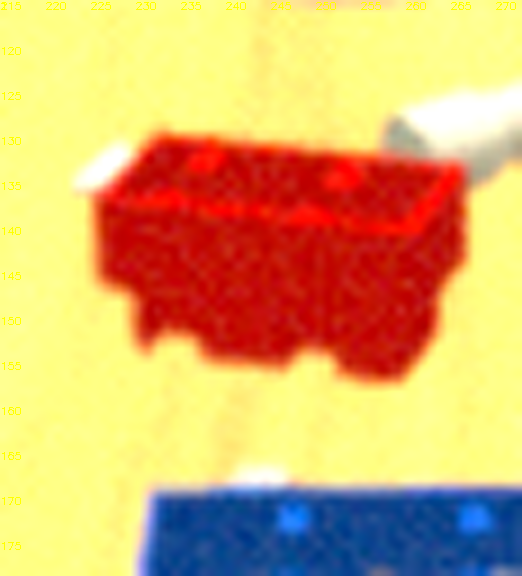

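Run:
```python
from h import *
T={'nl':(226,70),'fl':(427,142),'fr':(312,518),'nr':(108,447)};S={'nl':(97,197),'fl':(155,135),'fr':(463,165),'nr':(415,235)}
t=lambda p,o:(p[0]/9+o[0]-.45,p[1]/9+o[1]-.45)
P={k:tri(t(T[k],(348,150)),t(S[k],(215,115))) for k in T};print(P)
for n,D,o in(('top',T,(348,150)),('side',S,(215,115))):
    Q={k:onz(n,*t(D[k],o),.06)[:2] for k in D};v=Q['nl']+Q['fl']-Q['nr']-Q['fr'];w=Q['nl']+Q['nr']-Q['fl']-Q['fr']
    print(n,sum(Q.values())/4,np.linalg.norm(v)/2,np.linalg.norm(w)/2,np.degrees(np.arctan2(v[1],v[0])),np.degrees(np.arctan2(w[1],w[0]))-90)
```

```text
{'nl': (array([ 0.53529987, -0.25356014,  0.05978341]), np.float64(0.002486205810280797)), 'fl': (array([ 0.51817486, -0.30961351,  0.0581204 ]), np.float64(0.0003932246979802305)), 'fr': (array([ 0.41197869, -0.273344  ,  0.05946436]), np.float64(0.0014052826191684642)), 'nr': (array([ 0.42934919, -0.21835272,  0.05881225]), np.float64(0.00021526204816697488))}
top [ 0.47360075 -0.26340441] 0.11259370668229629 0.05817654464744057 -18.493203361948233 -18.6151162710609
side [ 0.47346678 -0.26131964] 0.11056487633312019 0.05724837718022273 -18.23800553512896 -16.517191892270716
```

Call:
{"op": "move_arm", "data": {"commands": [{"hand":0.085,"linear":[0,0,0.02],"twist":[0,0,10]},{"hand":0.085,"linear":[0,0,0.02],"twist":[0,0,20]},{"hand":0.085,"linear":[0,0,0.02],"twist":[0,0,30]},{"hand":0.085,"linear":[0,0,0.02],"twist":[0,0,40]},{"hand":0.085,"linear":[0,0,0.02],"twist":[0,0,50]},{"hand":0.085,"linear":[0,0,0.02],"twist":[0,0,60]},{"hand":0.085,"linear":[0,0,0.02],"twist":[0,0,70]},{"hand":0.085,"linear":[0,0,0.02],"twist":[0,0,80]},{"hand":0.085,"linear":[0,0,0.02],"twist":[0,0,90]},{"hand":0.085,"linear":[0,0,0.02],"twist":[0,0,90]}]}}

```text
time_s: 18.98
tool_pos: [0.4745, -0.2607, 0.2206]
tool_rot: [[-0.192, 0.981, -0.003], [0.981, 0.192, 0.005], [0.006, -0.002, -1.0]]
force: [0.8, -0.6, -0.3]
finger_gap: 0.0851
```

```bash
python3 -c "
from h import *
s=state();print(s['tool_pos'],s['tool_rot'],s['joint_pos'])"
```

```text
[ 0.47446256 -0.2606666   0.22058431] [[-0.19180637  0.98142796 -0.00307998]
 [ 0.98141681  0.1918202   0.005104  ]
 [ 0.00560001 -0.00204377 -0.99998223]] [22.38763689 40.55297634  5.85704685 94.86672831 -5.62522075 45.15687952
 41.89598299]
```

Call:
{"op": "move_arm", "data": {"commands": [{"hand":0.085,"linear":[-0.001,-0.0018,0],"twist":[0,0,10]},{"hand":0.085,"linear":[-0.001,-0.0018,-0.02],"twist":[0,0,20]},{"hand":0.085,"linear":[-0.001,-0.0018,-0.04],"twist":[0,0,30]},{"hand":0.085,"linear":[-0.001,-0.0018,-0.06],"twist":[0,0,40]},{"hand":0.085,"linear":[-0.001,-0.0018,-0.08],"twist":[0,0,50]},{"hand":0.085,"linear":[-0.001,-0.0018,-0.08],"twist":[0,0,60.5]},{"hand":0.085,"linear":[-0.001,-0.0018,-0.08],"twist":[0,0,60.5]},{"hand":0.085,"linear":[-0.001,-0.0018,-0.12],"twist":[0,0,60.5]},{"hand":0.085,"linear":[-0.001,-0.0018,-0.15],"twist":[0,0,60.5]},{"hand":0.085,"linear":[-0.001,-0.0018,-0.1665],"twist":[0,0,60.5]},{"hand":0.085,"linear":[-0.001,-0.0018,-0.1665],"twist":[0,0,60.5]}]}}

```text
time_s: 20.35
tool_pos: [0.4734, -0.2624, 0.0538]
tool_rot: [[-0.948, 0.319, -0.007], [0.319, 0.948, -0.0], [0.006, -0.003, -1.0]]
force: [-0.1, -0.2, 0.8]
finger_gap: 0.0853
```

```bash
python3 shot.py r1 360 140 60 70 190 70 110 110; python3 -c "
from h import *
s=state();print(s['tool_pos'],s['tool_rot'],s['joint_pos'])"
```

```text
[ 0.47386055 -0.26269191  0.05499673] [[-9.48085066e-01  3.17974859e-01 -5.16687877e-03]
 [ 3.17983779e-01  9.48095641e-01 -9.85808834e-04]
 [ 4.58523281e-03 -2.57761427e-03 -9.99986166e-01]] [ 29.64010133  55.68716875  -7.8335657  101.51543111  16.40597291
  24.17076135  81.60081758]
```

View pics/r1.png

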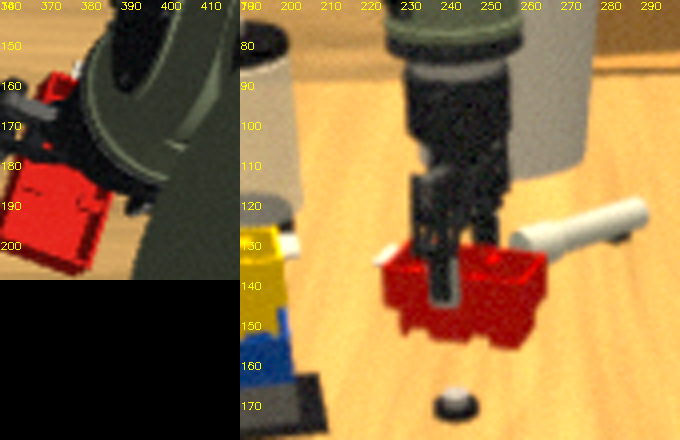

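Call:
{"op": "move_arm", "data": {"commands": [{"hand":0.04,"linear":[0,0,0],"twist":[0,0,0]},{"hand":0.04,"linear":[0,0,0],"twist":[0,0,0]},{"hand":0.04,"linear":[0,0,0],"twist":[0,0,0]},{"hand":0.04,"linear":[0,0,0],"twist":[0,0,0]},{"hand":0.04,"linear":[0,0,0],"twist":[0,0,0]},{"hand":0.04,"linear":[0,0,0],"twist":[0,0,0]},{"hand":0.04,"linear":[0,0,0],"twist":[0,0,0]},{"hand":0.04,"linear":[0,0,0],"twist":[0,0,0]}]}}

```text
time_s: 21.45
tool_pos: [0.4743, -0.2629, 0.0561]
tool_rot: [[-0.948, 0.319, -0.004], [0.319, 0.948, -0.002], [0.003, -0.003, -1.0]]
force: [-2.1, 1.1, 13.0]
finger_gap: 0.0575
```

Call:
{"op": "move_arm", "data": {"commands": [{"hand":0.04,"linear":[0,0,0.05],"twist":[0,0,0]},{"hand":0.04,"linear":[0,0,0.11],"twist":[0,0,0]},{"hand":0.04,"linear":[0,0,0.17],"twist":[0,0,-10]},{"hand":0.04,"linear":[0,0,0.22],"twist":[0,0,-20]},{"hand":0.04,"linear":[0.0,0.0,0.22],"twist":[0,0,-30]},{"hand":0.04,"linear":[0.0,0.0,0.22],"twist":[0,0,-40]},{"hand":0.04,"linear":[0.0,0.0,0.22],"twist":[0,0,-50]},{"hand":0.04,"linear":[0.0,0.0,0.22],"twist":[0,0,-60]},{"hand":0.04,"linear":[0.03,0.03,0.22],"twist":[0,0,-70]},{"hand":0.04,"linear":[0.06,0.06,0.22],"twist":[0,0,-80]},{"hand":0.04,"linear":[0.09,0.09,0.22],"twist":[0,0,-90]},{"hand":0.04,"linear":[0.11,0.1,0.22],"twist":[0,0,-90]}]}}

```text
time_s: 22.95
tool_pos: [0.5855, -0.1603, 0.2762]
tool_rot: [[0.319, 0.948, -0.001], [0.948, -0.319, 0.005], [0.004, -0.003, -1.0]]
force: [-1.0, -0.9, -2.6]
finger_gap: 0.0573
```

```bash
python3 -c "
from h import *
s=state();print(s['tool_pos'],s['tool_rot'],s['joint_pos'],s['finger_gap'])"
```

```text
[ 0.58548457 -0.16025601  0.27618194] [[ 0.31903829  0.94774082 -0.00138251]
 [ 0.94773318 -0.31902881  0.00473768]
 [ 0.00404904 -0.00282175 -0.99998782]] [  5.69752657  43.26869922  14.69756791  76.07571589 -11.60217055
  62.25158152   3.39348382] 0.057263172001860034
```

Call:
{"op": "move_arm", "data": {"commands": [{"hand":0.04,"linear":[0.02,0.01,0],"twist":[0,0,-10]},{"hand":0.04,"linear":[0.04,0.02,0],"twist":[0,0,-20]},{"hand":0.04,"linear":[0.0605,0.0233,0],"twist":[0,0,-30]},{"hand":0.04,"linear":[0.0605,0.0233,0],"twist":[0,0,-40]},{"hand":0.04,"linear":[0.0605,0.0233,0],"twist":[0,0,-50]},{"hand":0.04,"linear":[0.0605,0.0233,0],"twist":[0,0,-60.4]},{"hand":0.04,"linear":[0.0605,0.0233,0],"twist":[0,0,-60.4]},{"hand":0.04,"linear":[0.0605,0.0233,0],"twist":[0,0,-60.4]},{"hand":0.04,"linear":[0.0605,0.0233,0],"twist":[0,0,-60.4]}]}}

```text
time_s: 24.08
tool_pos: [0.646, -0.137, 0.2763]
tool_rot: [[0.981, 0.193, 0.004], [0.193, -0.981, 0.004], [0.004, -0.003, -1.0]]
force: [0.6, -0.4, -1.7]
finger_gap: 0.0573
```

```bash
python3 shot.py r2 360 140 20 20 130 50 110 130; python3 -c "
from h import *
s=state();print(s['tool_pos'],s['tool_rot'],s['joint_pos'])"
```

```text
[ 0.64596232 -0.13698854  0.2762586 ] [[ 0.98138916  0.19199615  0.00357617]
 [ 0.19198294 -0.98139117  0.00373135]
 [ 0.00422602 -0.00297534 -0.99998664]] [ -2.24620943  51.06288738  31.36868968  62.98172864 -25.46883986
  72.08604815 -51.93409023]
```

View pics/r2.png

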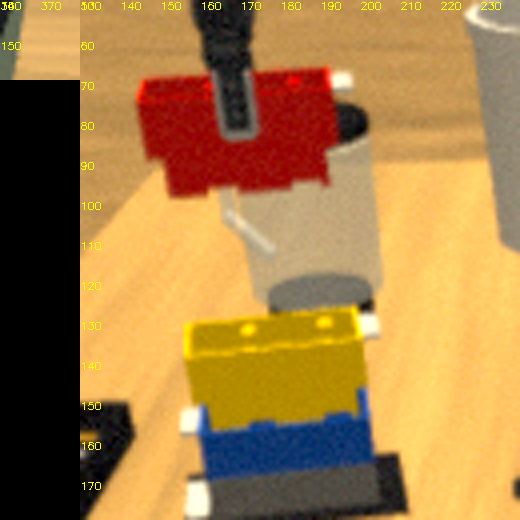

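Run:
```python
from h import *
print(local('side',[(144.1,75.1),(192.6,71.6)],.2802,(.646,-.137),11))
print(local('side',[(156.1,138.6),(199.9,134.1)],.123,(.646,-.137),11))
```

```text
[[ 53.12236778  29.49142354]
 [-56.86055569  27.85852555]]
[[ 52.97752453  28.05726639]
 [-56.901398    26.06432164]]
```

Call:
{"op": "move_arm", "data": {"commands": [{"hand":0.04,"linear":[0,0,-0.04],"twist":[0,0,0]},{"hand":0.04,"linear":[0,0,-0.08],"twist":[0,0,0]},{"hand":0.04,"linear":[0,0,-0.094],"twist":[0,0,0]},{"hand":0.04,"linear":[0,0,-0.1],"twist":[0,0,0]},{"hand":0.04,"linear":[0,0,-0.104],"twist":[0,0,0]},{"hand":0.04,"linear":[0,0,-0.108],"twist":[0,0,0]},{"hand":0.04,"linear":[0,0,-0.108],"twist":[0,0,0]}]}}

```text
time_s: 25.05
tool_pos: [0.646, -0.137, 0.1685]
tool_rot: [[0.981, 0.192, 0.004], [0.192, -0.981, 0.004], [0.004, -0.003, -1.0]]
force: [-0.3, -0.3, -3.0]
finger_gap: 0.0574
```

Below the ledges, no contact.

Call:
{"op": "move_arm", "data": {"commands": [{"hand":0.04,"linear":[0,0,-0.004],"twist":[0,0,0]},{"hand":0.04,"linear":[0,0,-0.008],"twist":[0,0,0]},{"hand":0.04,"linear":[0,0,-0.012],"twist":[0,0,0]},{"hand":0.04,"linear":[0,0,-0.014],"twist":[0,0,0]},{"hand":0.04,"linear":[0,0,-0.0155],"twist":[0,0,0]},{"hand":0.04,"linear":[0,0,-0.0155],"twist":[0,0,0]}]}}

```text
time_s: 25.8
tool_pos: [0.6461, -0.1371, 0.1531]
tool_rot: [[0.981, 0.192, 0.004], [0.192, -0.981, 0.004], [0.005, -0.003, -1.0]]
force: [-0.2, 0.2, 0.2]
finger_gap: 0.0574
```

Call:
{"op": "move_arm", "data": {"commands": [{"hand":0.04,"linear":[0,0,-0.001],"twist":[0,0,0]},{"hand":0.085,"linear":[0,0,-0.001],"twist":[0,0,0]},{"hand":0.085,"linear":[0,0,0],"twist":[0,0,0]},{"hand":0.085,"linear":[0,0,0],"twist":[0,0,0]},{"hand":0.085,"linear":[0,0,0],"twist":[0,0,0]},{"hand":0.085,"linear":[0,0,0.04],"twist":[0,0,0]},{"hand":0.085,"linear":[0,0,0.09],"twist":[0,0,0]},{"hand":0.085,"linear":[-0.05,0.05,0.1],"twist":[0,0,0]},{"hand":0.085,"linear":[-0.1,0.1,0.1],"twist":[0,0,0]},{"hand":0.085,"linear":[-0.15,0.15,0.1],"twist":[0,0,0]},{"hand":0.085,"linear":[-0.15,0.21,0.1],"twist":[0,0,0]},{"hand":0.085,"linear":[-0.15,0.27,0.1],"twist":[0,0,0]}]}}

```text
time_s: 27.3
tool_pos: [0.4961, 0.1201, 0.2537]
tool_rot: [[0.981, 0.191, 0.005], [0.191, -0.981, 0.004], [0.005, -0.003, -1.0]]
force: [0.5, 0.1, 0.1]
finger_gap: 0.0852
```

```bash
python3 shot.py l1 285 60 80 100 130 90 110 100; python3 -c "
from h import *
s=state();print(s['tool_pos'],s['tool_rot'],s['joint_pos'])"
python3 - <<'E'
from h import *
o=[]
for f,(u0,v0,w,h) in(("topl1",(198,92,52,58)),("sidel1",(132,208,66,46))):
    im=cv2.imread(f"pics/{f}.png")[v0:v0+h,u0:u0+w];im=cv2.convertScaleAbs(im,alpha=1.8)
    c=cv2.resize(im,None,fx=9,fy=9,interpolation=cv2.INTER_CUBIC)
    cv2.imwrite(f"pics/l_{f}.png",c)
E
```

```text
[0.49580497 0.12515043 0.25263677] [[ 0.97961215  0.20087537  0.00301997]
 [ 0.20085435 -0.97960189  0.00613653]
 [ 0.00419104 -0.00540484 -0.99997661]] [-35.78628913  39.4042734   34.30155351  99.37047883 -28.34667868
  49.86618199 -67.31421933]
```

View pics/l1.png

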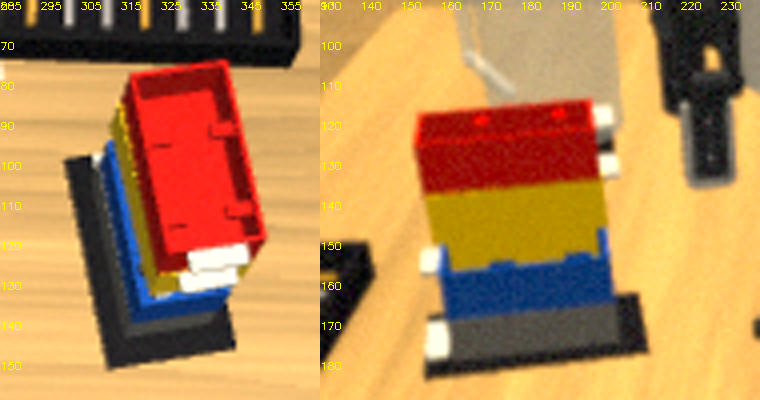

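View pics/l_topl1.png

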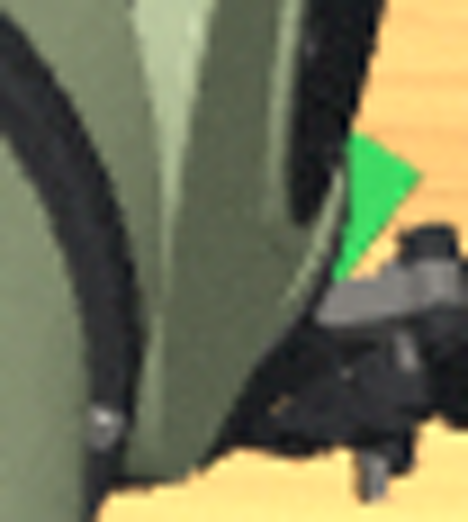

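View pics/l_sidel1.png

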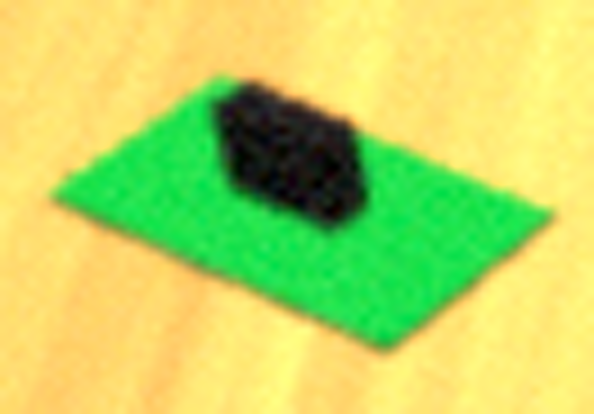

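Run:
```python
from h import *
T={'a':(410-264,310-264),'b':(479-264,354-264),'c':(383-264,484-264),'d':(313-264,437-264)}
S={'a':(50,197),'b':(218,78),'c':(555,215),'d':(388,350)}
T={k:(191+p[0]/4-.375,89+p[1]/4-.375) for k,p in T.items()};S={k:(132+p[0]/9-.45,208+p[1]/9-.45) for k,p in S.items()}
for k in T: print(k,tri(T[k],S[k]))
for n,D in(('top',T),('side',S)):
  for z in(.008,):
    Q={k:onz(n,*D[k],z)[:2] for k in D};v=Q['a']+Q['b']-Q['c']-Q['d'];w=Q['a']+Q['d']-Q['b']-Q['c']
    print(n,z,sum(Q.values())/4,np.linalg.norm(v)/2,np.linalg.norm(w)/2,np.degrees(np.arctan2(v[1],v[0])),np.degrees(np.arctan2(w[1],w[0]))-90)
# red rim in stack
p=[(285+128/4-.4,60+73/4-.4),(285+228/4-.4,60+62/4-.4),(285+266/4-.4,60+232/4-.4),(285+168/4-.4,60+243/4-.4)]
C=np.array([onz('top',u,v,.157)[:2] for u,v in p]);print(C.mean(0));v=C[0]+C[1]-C[2]-C[3];print(np.linalg.norm(v)/2,np.linalg.norm(C[0]-C[1]),np.degrees(np.arctan2(v[1],v[0])))
```

```text
a (array([0.70225845, 0.11990972, 0.00490719]), np.float64(0.00012258991554004454))
b (array([0.67245989, 0.07229665, 0.0051827 ]), np.float64(0.0007466439750347205))
c (array([0.57808616, 0.1327689 , 0.00635405]), np.float64(0.0007332425215792564))
d (array([0.60896238, 0.18054374, 0.00622147]), np.float64(0.001420656699025748))
top 0.008 [0.63970971 0.12620164] 0.11047370769066182 0.056590590409270905 -33.240436837479095 -32.73676621565233
side 0.008 [0.63914189 0.12950787] 0.11058241824530766 0.05633622191802879 -32.208511081271794 -31.771979566914787
[ 0.64835607 -0.13805866]
0.10633585120275059 0.05921147730438988 11.514116830857354
```

Call:
{"op": "move_arm", "data": {"commands": [{"hand":0.05,"linear":[0.03,0.0,-0.02],"twist":[0,0,-10]},{"hand":0.05,"linear":[0.06,0.0,-0.04],"twist":[0,0,-20]},{"hand":0.05,"linear":[0.09,0.002,-0.06],"twist":[0,0,-30]},{"hand":0.05,"linear":[0.12,0.002,-0.08],"twist":[0,0,-40]},{"hand":0.05,"linear":[0.144,0.002,-0.1],"twist":[0,0,-44]},{"hand":0.05,"linear":[0.144,0.002,-0.14],"twist":[0,0,-44]},{"hand":0.05,"linear":[0.144,0.002,-0.16],"twist":[0,0,-44]},{"hand":0.05,"linear":[0.144,0.002,-0.16],"twist":[0,0,-44]}]}}

```text
time_s: 28.4
tool_pos: [0.6394, 0.127, 0.0921]
tool_rot: [[0.844, -0.536, 0.005], [-0.536, -0.844, 0.002], [0.003, -0.004, -1.0]]
force: [0.4, -0.4, 0.1]
finger_gap: 0.0499
```

```bash
python3 shot.py l2 190 80 70 70 110 170 100 100; python3 -c "
from h import *
s=state();print(s['tool_pos'],s['tool_rot'],s['finger_gap'])"
```

```text
[0.64028343 0.127081   0.09401718] [[ 0.84428683 -0.53583347  0.00788977]
 [-0.53586465 -0.84430046  0.00241172]
 [ 0.00536906 -0.00626403 -0.99996597]] 0.05004670787060254
```

View pics/l2.png

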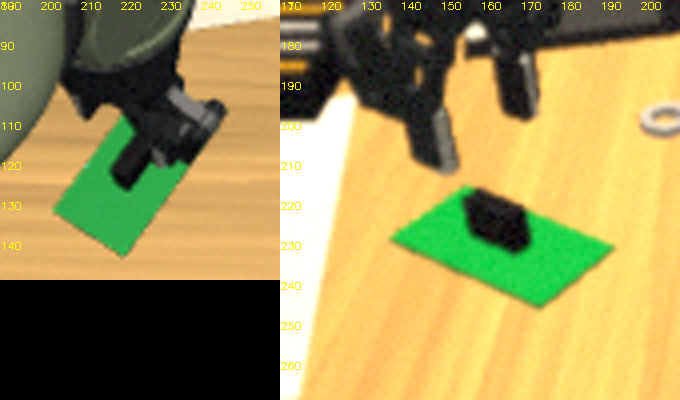

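Call:
{"op": "move_arm", "data": {"commands": [{"hand":0.05,"linear":[0,0,-0.02],"twist":[-0.1,0.4,0]},{"hand":0.05,"linear":[0,0,-0.025],"twist":[-0.1,0.4,0]},{"hand":0.05,"linear":[0,0,-0.025],"twist":[-0.1,0.4,0]}]}}

```text
time_s: 28.88
tool_pos: [0.6402, 0.127, 0.0689]
tool_rot: [[0.844, -0.536, 0.001], [-0.536, -0.844, 0.001], [0.0, -0.001, -1.0]]
force: [-0.3, 0.7, -0.7]
finger_gap: 0.05
```

```bash
python3 shot.py l3 190 80 70 70 110 170 100 100; python3 -c "
from h import *
s=state();print(s['tool_pos'],s['tool_rot'],s['finger_gap'])"
```

```text
[0.64045597 0.12704505 0.06944711] [[ 8.44313549e-01 -5.35847511e-01  1.44075165e-03]
 [-5.35848746e-01 -8.44313743e-01  6.51478865e-04]
 [ 8.67353094e-04 -1.32207740e-03 -9.99998750e-01]] 0.05014373408967677
```

View pics/l3.png

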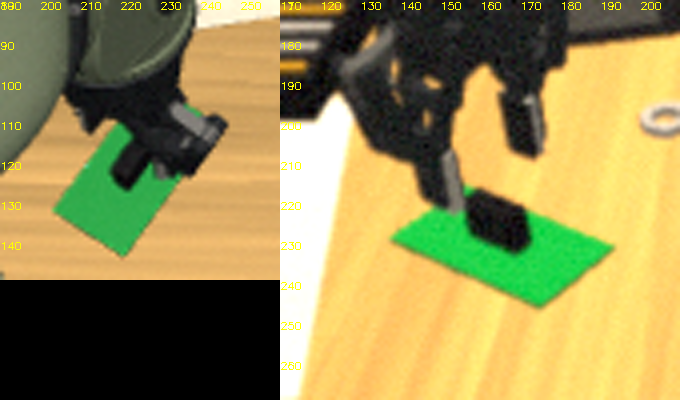

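Call:
{"op": "move_arm", "data": {"commands": [{"hand":0.05,"linear":[0,0,-0.015],"twist":[0,0,0]},{"hand":0.05,"linear":[0,0,-0.025],"twist":[0,0,0]},{"hand":0.05,"linear":[0,0,-0.0325],"twist":[0,0,0]},{"hand":0.05,"linear":[0,0,-0.0325],"twist":[0,0,0]}]}}

```text
time_s: 29.48
tool_pos: [0.6402, 0.1269, 0.0362]
tool_rot: [[0.844, -0.536, 0.0], [-0.536, -0.844, 0.0], [0.0, -0.001, -1.0]]
force: [0.4, -0.6, 0.1]
finger_gap: 0.0501
```

```bash
python3 shot.py l4 190 80 70 70 110 170 100 100
```

```text
(no output)
```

View pics/l4.png

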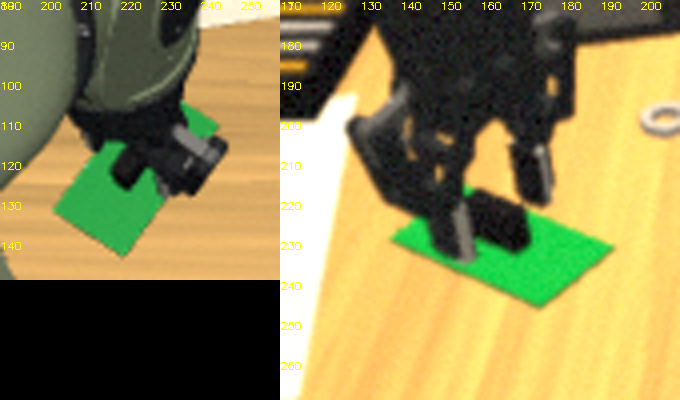

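Call:
{"op": "move_arm", "data": {"commands": [{"hand":0.03,"linear":[0,0,0.001],"twist":[0,0,0]},{"hand":0.02,"linear":[0,0,0.001],"twist":[0,0,0]},{"hand":0.0,"linear":[0,0,0.001],"twist":[0,0,0]},{"hand":0.0,"linear":[0,0,0.001],"twist":[0,0,0]},{"hand":0.0,"linear":[0,0,0.001],"twist":[0,0,0]},{"hand":0.0,"linear":[0,0,0.001],"twist":[0,0,0]},{"hand":0.0,"linear":[0,0,0.001],"twist":[0,0,0]},{"hand":0.0,"linear":[0,0,0.001],"twist":[0,0,0]}], "squeeze": 40}}

```text
time_s: 30.58
tool_pos: [0.6407, 0.127, 0.0384]
tool_rot: [[0.844, -0.536, 0.002], [-0.536, -0.844, 0.001], [0.001, -0.002, -1.0]]
force: [-1.4, 1.1, 5.4]
finger_gap: 0.0129
```

Call:
{"op": "move_arm", "data": {"commands": [{"hand":0.0,"linear":[0,0,0.04],"twist":[0,0,0]},{"hand":0.0,"linear":[0,0,0.09],"twist":[0,0,0]},{"hand":0.0,"linear":[0,0,0.14],"twist":[0,0,0]},{"hand":0.0,"linear":[-0.02,-0.03,0.2],"twist":[0,0,10]},{"hand":0.0,"linear":[-0.02,-0.07,0.22],"twist":[0,0,20]},{"hand":0.0,"linear":[-0.02,-0.11,0.22],"twist":[0,0,30]},{"hand":0.0,"linear":[-0.01,-0.15,0.22],"twist":[0,0,40]},{"hand":0.0,"linear":[0.0,-0.19,0.22],"twist":[0,0,43.4]},{"hand":0.0,"linear":[0.005,-0.23,0.22],"twist":[0,0,43.4]},{"hand":0.0,"linear":[0.0053,-0.264,0.22],"twist":[0,0,43.4]},{"hand":0.0,"linear":[0.0053,-0.264,0.22],"twist":[0,0,43.4]},{"hand":0.0,"linear":[0.0053,-0.264,0.22],"twist":[0,0,43.4]}]}}

```text
time_s: 32.08
tool_pos: [0.6461, -0.1362, 0.2583]
tool_rot: [[0.982, 0.191, 0.001], [0.191, -0.982, 0.003], [0.001, -0.002, -1.0]]
force: [0.8, 0.7, -0.6]
finger_gap: 0.0128
```

```bash
python3 shot.py l5 360 140 20 20 130 60 100 130; python3 -c "
from h import *
s=state();print(s['tool_pos'],s['tool_rot'],s['finger_gap'])"
```

```text
[ 0.64616873 -0.13578049  0.25836874] [[ 0.98136157  0.19216749  0.0010599 ]
 [ 0.19216454 -0.98135976  0.00240945]
 [ 0.00150316 -0.00216087 -0.99999654]] 0.013031351436941957
```

View pics/l5.png

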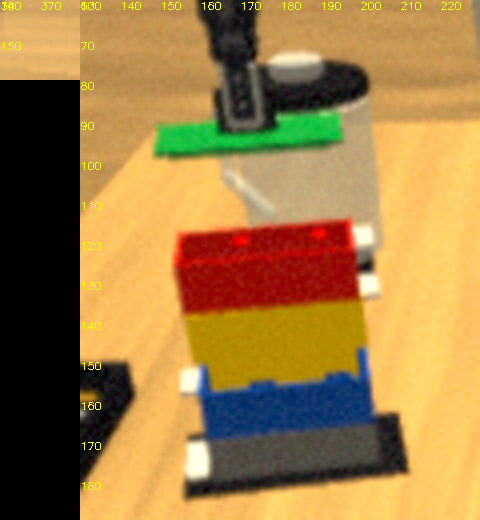

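Run:
```python
from h import *
print(local('side',[(148.6,98.9),(195.35,94.9)],.224,(.646,-.137),11))
print(local('side',[(154.1,125.6),(198.35,121.1)],.157,(.646,-.137),11))
```

```text
[[ 53.38027348  26.17757775]
 [-56.99170192  23.59231951]]
[[ 52.12047335  26.63639708]
 [-56.85913608  23.06193242]]
```

Call:
{"op": "move_arm", "data": {"commands": [{"hand":0.0,"linear":[-0.0005,-0.001,-0.03],"twist":[0,0,0]},{"hand":0.0,"linear":[-0.0005,-0.001,-0.052],"twist":[0,0,0]},{"hand":0.0,"linear":[-0.0005,-0.001,-0.06],"twist":[0,0,0]},{"hand":0.0,"linear":[-0.0005,-0.001,-0.063],"twist":[0,0,0]},{"hand":0.0,"linear":[-0.0005,-0.001,-0.065],"twist":[0,0,0]},{"hand":0.0,"linear":[-0.0005,-0.001,-0.066],"twist":[0,0,0]},{"hand":0.0,"linear":[-0.0005,-0.001,-0.067],"twist":[0,0,0]},{"hand":0.0,"linear":[-0.0005,-0.001,-0.067],"twist":[0,0,0]}]}}

```text
time_s: 33.17
tool_pos: [0.6457, -0.1368, 0.1915]
tool_rot: [[0.981, 0.192, 0.001], [0.192, -0.981, 0.002], [0.002, -0.002, -1.0]]
force: [-1.0, -0.2, -0.1]
finger_gap: 0.0133
```

```bash
python3 shot.py l6 360 140 20 20 130 60 100 130
```

```text
(no output)
```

View pics/l6.png

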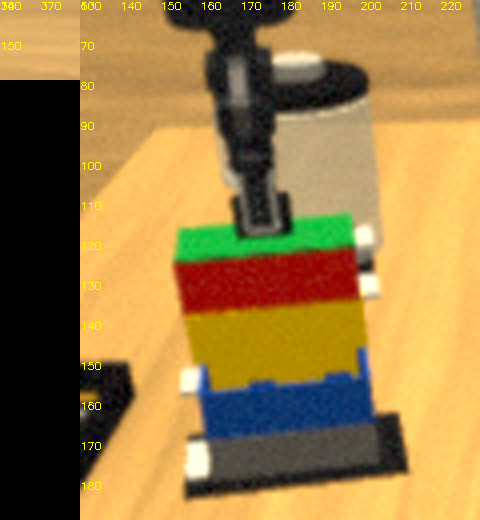

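Seated at the expected height; release with a modest opening and lift away.

Call:
{"op": "move_arm", "data": {"commands": [{"hand":0.04,"linear":[0,0,0],"twist":[0,0,0]},{"hand":0.04,"linear":[0,0,0],"twist":[0,0,0]},{"hand":0.04,"linear":[0,0,0],"twist":[0,0,0]},{"hand":0.04,"linear":[0,0,0.02],"twist":[0,0,0]},{"hand":0.04,"linear":[0,0,0.06],"twist":[0,0,0]},{"hand":0.04,"linear":[0,0,0.1],"twist":[0,0,0]},{"hand":0.04,"linear":[-0.05,0.05,0.12],"twist":[0,0,0]},{"hand":0.04,"linear":[-0.1,0.1,0.12],"twist":[0,0,0]},{"hand":0.04,"linear":[-0.15,0.15,0.1],"twist":[0,0,0]},{"hand":0.04,"linear":[-0.15,0.21,0.1],"twist":[0,0,0]},{"hand":0.04,"linear":[-0.15,0.27,0.1],"twist":[0,0,0]},{"hand":0.04,"linear":[-0.15,0.27,0.1],"twist":[0,0,0]}]}}

```text
time_s: 34.78
tool_pos: [0.495, 0.137, 0.2912]
tool_rot: [[0.98, 0.197, 0.001], [0.197, -0.98, 0.003], [0.001, -0.003, -1.0]]
force: [-0.0, -0.8, -0.5]
finger_gap: 0.0399
```

```bash
python3 shot.py f1 290 60 80 100 130 80 100 110
```

```text
(no output)
```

View pics/f1.png

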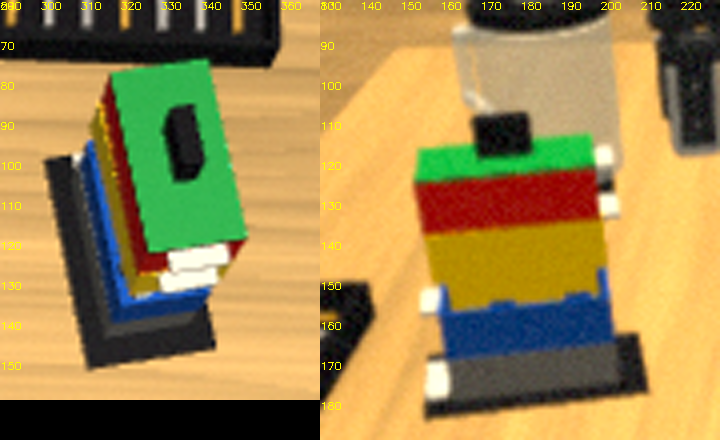

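Run:
```python
from h import *
p=[(290+x/4-.4,60+y/4-.4) for x,y in((108,75),(209,60),(246,238),(147,253))]
C=np.array([onz('top',u,v,.161)[:2] for u,v in p]);v=C[0]+C[1]-C[2]-C[3];print(C.mean(0),np.linalg.norm(v)/2,np.degrees(np.arctan2(v[1],v[0])))
s=[(130+x/4-.4,80+y/4-.4) for x,y in((418,0),)]
print(tri(p[0],(130+(415-320)/4-.4,80+182/4-.4)),tri(p[1],(130+(592-320)/4-.4,80+135/4-.4)))
print(hand_in())
```

```text
[ 0.64409762 -0.13718698] 0.11043596273292032 10.685084407881018
(array([ 0.69300836, -0.09773667,  0.15968969]), np.float64(0.0006516955741287227)) (array([ 0.63131409, -0.14292341,  0.19414447]), np.float64(0.09706417389676456))
the job is handed in; nothing more can be done
None
```

The stack is built in the required order and I handed it in at about 35 s of the 128 s allowed:

- **Blue tray:** sunk into the dock, with its white tab at the white bar.
- **Yellow tray:** on the blue tray's ledges, turned half a turn.
- **Red tray:** nested in the yellow one, with both tabs at the same end.
- **Lid:** seated flat in the red tray's rim.

**Last checks that agreed:** The final pictures show the stack straight and the gripper clear of it. The lid centre measured (0.644, -0.137) m at 10.7°, against the dock at about (0.645, -0.137) m and 11°. One corner of the lid, found from both views, was at 0.160 m high, where the stated heights give 0.161 m. Each part stopped within about 1 mm of its expected height, and I saw no contact force above about 15 N.

**Checks that disagreed:**
- A second lid corner check gave a meaningless result because I paired mismatched points from the two views, so I ignored it.
- The side camera placed things 2 to 4 mm off in y from the top camera. I relied mostly on the top view and on the repeatable robot position for y.
- The red tray's centre in the stack measured about 2 to 3 mm off in x in the top view, but one corner of that measurement was poorly picked. The side view, taken just before the lid went on, had it aligned with the lid to about 1 mm.

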